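# Unpack turned mugs from the chest and hang them on the hook stand

### The arm

A 6-joint arm with a two-finger parallel gripper is mounted at the origin on the work surface. World frame = base frame: x ahead of the robot, y to its left, z up, the work surface at z = 0. Lengths are in m, angles in degrees, forces in N, time in s.
With the tool pointing down it reaches from about 0.15 to 0.775 m from the base axis. Payload 6.1 kg.
Tool frame: the origin (TCP) lies at the very end of the fingers, on their centre line; the grasp point (between the pads) lies 19 mm behind it; z points along the fingers, y is the line along which they close (so a half turn about z gives the same grasp; the last joint's range is limited). The gripper opens to 85 mm and grips with 20 to 120 N. Pads are 22 mm wide; open, the fingers measure 114 mm over their backs; the gripper's body (76 mm by 85 mm) begins 54 mm behind the grasp point. The pads swing forward as they close: fully open they stand 13 mm farther back than shut.
Start: joints at [70.474, 7.208, -2.269, 80.523, 0, 90], TCP at [0.175, 0.495, 0.231] pointing down, gripper open.
Joint ranges: [-155.77, 155.77], [-54.66, 111.73], [-72.52, 77.12], [-102.08, 115.82], [-83.92, 84.16], [-180, 180]. Speed limits (degrees/s): [136.94, 136.94, 172.46, 180, 180, 180].

### API

Orientations are given as a 3x3 rotation matrix whose columns are the frame's x, y, z axes.
In Python, from bench import bot, optics, ticket gives the robot as it stands.
- The arm moves only by the tool send_rows, never from a script. Its argument "commands" is text: rows parted by semicolons, each of 5 numbers parted by spaces: the closure, from -1 (fully open) to 1 (shut), then the shift along the tool's x, y, z in mm, then the turn about the tool's z in degrees. In form: fingers x y z roll; .... A call has exactly 5 rows; each row is the pose to reach, as a shift and turn from the pose commanded when the call began, along the tool's axes at that moment; what a row does not reach only later rows make up. A row lasts 1/10 s, in which the tool goes at most 50 mm and 8.59 degrees, less where a joint would pass 70% of its speed; a pose out of reach is approached as far as the arm can. A call with a gripper value outside its range is refused whole. The fingers move at their own pace and stop on an object; "squeeze" is the grip in N (left out, the last holds). Time passes only in rows, so rows that repeat a pose let the fingers close, or fill a call up. It gives the time, the measured TCP pose, the force, the opening and the grip force at its end, in the units of the state.
- bot.sense(): the state, without advancing time (a new reading comes with each control period).
- optics.get_image(name): name is "scene" or "top"; returns the picture (480x640x3 uint8, red, green, blue); there is no depth.
- optics.camera_info(name): a dict with "K" (3x3 intrinsics, pixels), "R" (3x3) and "t" (3): a world point X has camera coordinates R X + t. Camera axes: x right, y down, z forward; pixel columns grow to the right and rows downward; lengths in m; the calibration is good to about 2 mm. A picture is of the moment at which its call begins. camera_info takes no time and is no camera call.
- ticket.close_job(): hands the job in; it is judged then, once.
The state is a dict: "t": time; "qpos": joint angles; "dq": joint speeds; "effort": joint torques, N m; "eef_pos": TCP position; "tool_rot": TCP orientation; "wrist_force": force on the tool from outside, world axes, zero at the start; "ft_torque": the same for the moment, N m; "gripper_width": opening from 0.0 (shut) to 1.0 (fully open); "grip_force": force on a finger pad.
Only numpy, scipy, OpenCV 4.12 (cv2) and the standard library are available. Lean on these libraries where they do the work, as an engineer would, in place of code of your own. Each camera call takes 0.05 s, during which the arm holds its last target. There are 200 camera calls.

### The job

Lift the chest's lid until it leans back on its stop, take out every mug and hang each by its handle on a hook of the stand, one mug to a hook (any hook will do). When all the mugs hang, bring the lid down again and shut the chest, without letting the lid slam. Leave the small wooden knob and the sanding block that stand between them where they are.

Things in the scene. Friction and masses are not known exactly. Their poses are not given: they have to be found in the camera images.
- chest: plywood storage chest, fixed, 190 mm (its x) by 400 mm (its y) and 105 mm high, walls and floor 8 mm thick; origin under the middle of its bottom, x points from the front (handle side) to the hinge side. The mugs stand inside on its floor, in a row along y.
- lid (a joint): opening angle of the chest's lid: 0 shut, grows as it is lifted, about 1.8 rad leaning back on its stop. The lid weighs about 0.4 kg, swings freely, falls shut if let go below about 1.57 rad and stays on the stop by its weight beyond that.
- lid_hinge (a point): middle of the lid's hinge line, on the chest's far (+x) upper edge, at the level of the underside of the shut lid, so 5 mm below the bar handle when shut; the line runs along the chest's y.
- lid_handle (a point): middle of the lid's steel bar handle: a round bar 10 mm thick and 120 mm long, parallel to the hinge and 232 mm from it, held 37 mm clear in front of the lid's front edge in the plane of the 10 mm thick lid, so fingers can reach down on both sides of it; it turns with the lid.
- rack: hook stand, fixed: a dark wooden base plank 110 by 370 mm, 18 mm high, with three slim steel posts in a row along its y, 125 mm apart, each carrying one steel hook that points to -x. Origin on the bench under the middle hook's middle.
- hook0 (a point): middle of a hook's level rod, on its axis, 170 mm above the bench. Axes as the stand's: the rod (8 mm thick) runs along x; its upturned free end is 41 mm from here towards -x, where the tip turns up, its top 16 mm above the rod's axis; the upright post (14 mm thick, not rising above the hook) is 45 mm from here towards +x. The hook at the stand's -y end.
- hook1 (a point): middle of a hook's level rod, on its axis, 170 mm above the bench. Axes as the stand's: the rod (8 mm thick) runs along x; its upturned free end is 41 mm from here towards -x, where the tip turns up, its top 16 mm above the rod's axis; the upright post (14 mm thick, not rising above the hook) is 45 mm from here towards +x. The middle hook.
- hook2 (a point): middle of a hook's level rod, on its axis, 170 mm above the bench. Axes as the stand's: the rod (8 mm thick) runs along x; its upturned free end is 41 mm from here towards -x, where the tip turns up, its top 16 mm above the rod's axis; the upright post (14 mm thick, not rising above the hook) is 45 mm from here towards +x. The hook at the stand's +y end.
- mugA_center (a point): turned wooden mug, mouth up in the chest at the start: plain cylinder 56 mm across and 85 mm tall, wall 5 mm, inner floor 6 mm up, about 0.13 kg; a flat strap handle stands out sideways along the mug's own +x to 65 mm from its axis. Point at the mug's centre, half-way up (42.5 mm above its underside), on its axis; its own z is the mug's axis (up). None if this mug is absent (two or three of the mugs are there); absent mugs stay absent.
- mugA_eye (a point): centre of the opening in that mug's handle, 42.5 mm from the mug's axis along its own +x and 41 mm above its underside. The opening, seen along the mug's own y, is about 29 mm wide (28 to 57 mm from the axis) and 42 mm high (20 to 62 mm above the underside); the strap is 8 mm thick and 12 mm wide. None if the mug is absent.
- mugB_center (a point): turned wooden mug, mouth up in the chest at the start: plain cylinder 56 mm across and 85 mm tall, wall 5 mm, inner floor 6 mm up, about 0.13 kg; a flat strap handle stands out sideways along the mug's own +x to 65 mm from its axis. Point at the mug's centre, half-way up (42.5 mm above its underside), on its axis; its own z is the mug's axis (up). None if this mug is absent (two or three of the mugs are there); absent mugs stay absent.
- mugB_eye (a point): centre of the opening in that mug's handle, 42.5 mm from the mug's axis along its own +x and 41 mm above its underside. The opening, seen along the mug's own y, is about 29 mm wide (28 to 57 mm from the axis) and 42 mm high (20 to 62 mm above the underside); the strap is 8 mm thick and 12 mm wide. None if the mug is absent.
- mugC_center (a point): turned wooden mug, mouth up in the chest at the start: plain cylinder 56 mm across and 85 mm tall, wall 5 mm, inner floor 6 mm up, about 0.13 kg; a flat strap handle stands out sideways along the mug's own +x to 65 mm from its axis. Point at the mug's centre, half-way up (42.5 mm above its underside), on its axis; its own z is the mug's axis (up). None if this mug is absent (two or three of the mugs are there); absent mugs stay absent.
- mugC_eye (a point): centre of the opening in that mug's handle, 42.5 mm from the mug's axis along its own +x and 41 mm above its underside. The opening, seen along the mug's own y, is about 29 mm wide (28 to 57 mm from the axis) and 42 mm high (20 to 62 mm above the underside); the strap is 8 mm thick and 12 mm wide. None if the mug is absent.
- knob_blank: small turned wooden knob, 44 mm across and 52 mm tall, standing between chest and stand; not part of the job, to be left where it is. Origin at its underside.
- sanding_block: cork sanding block 70 x 45 x 30 mm lying between chest and stand, nearer the robot; not part of the job, to be left where it is. Origin at its underside.

How it is judged:
By the outcome, as a careful person would: the job done as asked, in the order asked, and still so for the second after the job is handed in, with the robot touching nothing.
Of mugA, mugB, mugC only 2 to 3 are there at a start; the rules pass over those that are not, and their reading is None.
At some moment in a run one of mugA, mugB, mugC may be knocked a few centimetres aside while the robot is not near it.
It also fails if it takes over 210 s, if anything falls off the work surface, if the arm or the gripper's body presses on something with over 40 N, if the wrist force passes 120 N, or if a joint passes its speed limit or range.

## Working session

There is one attempt and no reset: what is moved stays moved. The work goes in short steps, Python scripts to look and compute and a tool call to move; the robot and the scene stay as the last step left them, time stands still between calls to the robot, and variables do not carry over. Pictures are saved under pics/ and viewed, at most 14 in all, crops included, and the job is handed in when it is done.

Besides the shell and the picture viewer there is one more tool, called after "Call:" as name(argument=value, ...) on one line, values as JSON. send_rows: Moves the arm, as the interface text tells. Its arguments: {"type":"object","properties":{"commands":{"type":"string"},"squeeze":{"type":"number"}},"required":["commands"]}

```bash
mkdir -p pics; ls; python3 - <<'E'
from bench import bot, optics, ticket
import cv2, numpy as np
np.set_printoptions(precision=4,suppress=True)
print(bot.sense())
for n in("scene","top"):
    im=optics.get_image(n); cv2.imwrite(f"pics/{n}0.png",im[:,:,::-1]); c=optics.camera_info(n); print(n,c, -c["R"].T@c["t"])
E
```

```text
pics
{'t': 0.0, 'qpos': array([70.4727,  7.2414, -2.327 , 80.5229, -0.0009, 89.9983]), 'dq': array([ 0.0502,  0.0218,  0.0148, -0.0604, -0.0023, -0.0723]), 'effort': array([  0.0015, -43.5911,  35.2927,   0.0173,  -0.    ,  -0.    ]), 'eef_pos': array([0.1754, 0.4944, 0.2305]), 'tool_rot': array([[-0.9425,  0.3342, -0.0005],
       [ 0.3342,  0.9425, -0.0015],
       [-0.    , -0.0016, -1.    ]]), 'wrist_force': array([0.1046, 0.4473, 0.3172]), 'ft_torque': array([-0.0171, -0.0535,  0.0303]), 'grip_force': 0.0, 'gripper_width': 0.9969773660235872}
scene {'K': array([[454.8912,   0.    , 319.1741],
       [  0.    , 454.8912, 233.3523],
       [  0.    ,   0.    ,   1.    ]]), 'R': array([[-0.8741,  0.4858, -0.0002],
       [ 0.4037,  0.7262, -0.5565],
       [-0.2702, -0.4865, -0.8309]]), 't': array([ 0.4674, -0.1411,  1.2141])} [0.7936 0.466  0.9304]
top {'K': array([[528.4858,   0.    , 316.9131],
       [  0.    , 528.4858, 240.9791],
       [  0.    ,   0.    ,   1.    ]]), 'R': array([[ 0.0101, -0.9999,  0.0006],
       [-0.9866, -0.0101, -0.1629],
       [ 0.1629,  0.001 , -0.9866]]), 't': array([-0.0227,  0.5256,  1.2574])} [ 0.3139 -0.0187  1.3262]
```

View pics/scene0.png

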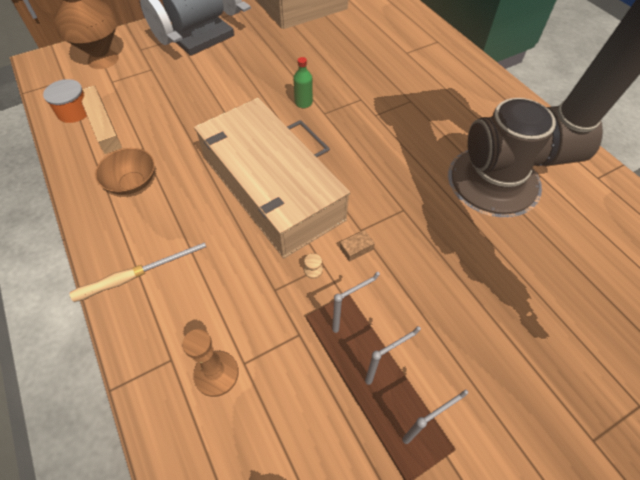

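View pics/top0.png

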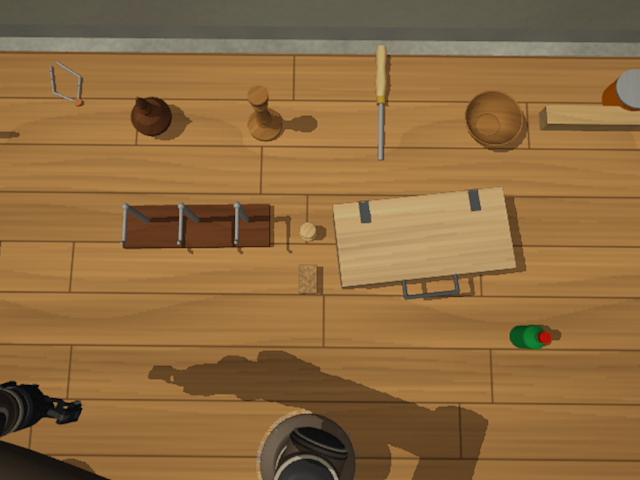

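The top view shows the shut chest (lid corners about (333,205), (503,187), (516,268), (342,287)) with its handle bar at (404–459, 295). The rack base spans (124–270, 205–248), and the knob (308,231) and block (308,279) stand between them. The scene view agrees.

```bash
cat > h.py <<'E'
from bench import bot, optics, ticket
import cv2, numpy as np
np.set_printoptions(precision=4,suppress=True)
C={n:optics.camera_info(n) for n in("scene","top")}
def ray(n,p):
    c=C[n]; d=c["R"].T@np.linalg.solve(c["K"],[p[0],p[1],1.]); return -c["R"].T@c["t"],d
def onz(n,p,z):
    o,d=ray(n,p); return o+d*(z-o[2])/d[2]
def tri(ps,pt):
    A=[];b=[]
    for n,p in(("scene",ps),("top",pt)):
        o,d=ray(n,p); d/=np.linalg.norm(d); M=np.eye(3)-np.outer(d,d); A.append(M); b.append(M@o)
    return np.linalg.lstsq(np.vstack(A),np.hstack(b),rcond=None)[0]
def proj(n,X):
    c=C[n]; q=c["K"]@(c["R"]@np.asarray(X)+c["t"]); return q[:2]/q[2]
def snap(n,name):
    im=optics.get_image(n)[:,:,::-1].copy(); cv2.imwrite(f"pics/{name}.png",im); return im
E
python3 - <<'E'
from h import *
t=cv2.imread("pics/top0.png"); s=cv2.imread("pics/scene0.png")
pt=np.array([(333,205),(503,187),(516,268),(342,287)],float)
for z in(.105,.115): 
    P=np.array([onz("top",p,z) for p in pt]); print(z,P[:,:2].round(4).tolist(),np.linalg.norm(P-np.roll(P,-1,0),axis=1))
ps=[(283,250),(196,127),(261,99),(347,195)]
for a,b in zip(ps,pt): print("tri",tri(a,b))
# subpixel corners
g=cv2.cvtColor(t,6); print(cv2.cornerSubPix(g,pt[:,None].astype(np.float32),(4,4),(-1,-1),(3,30,.01))[:,0])
for p in[(405,297.5),(459,293.5)]: print("bar",onz("top",p,.11))
b=[(126,206),(270,204),(270,247),(124,248)]
print("base",[onz("top",p,.018)[:2].tolist() for p in b])
for a,b in(((377,276),(236,206)),((417,329),(181,206)),((465,394),(125,206))): print("hook-far?",tri(a,b))
big=cv2.resize(t[190:310,110:530],None,fx=1.9,fy=1.9,interpolation=2); cv2.imwrite("pics/tc.png",big)
v=cv2.resize(s[260:460,300:480],None,fx=3,fy=3,interpolation=2); cv2.imwrite("pics/sc.png",v)
E
```

```text
0.105 [[0.6023, -0.0547], [0.6504, -0.4595], [0.4566, -0.4805], [0.4084, -0.0764]] [0.4077 0.1949 0.407  0.1951]
0.115 [[0.5999, -0.0544], [0.6477, -0.4559], [0.4555, -0.4768], [0.4077, -0.076]] [0.4043 0.1933 0.4036 0.1935]
tri [ 0.6079 -0.0515  0.0561]
tri [ 0.6461 -0.4552  0.113 ]
tri [ 0.4536 -0.4769  0.1093]
tri [ 0.412  -0.0794  0.1005]
[[333.3315 203.9832]
 [500.9921 186.8941]
 [515.2366 267.8022]
 [341.3245 286.7974]]
bar [ 0.3855 -0.2207  0.11  ]
bar [ 0.3959 -0.3448  0.11  ]
base [[0.6148802606039347, 0.4677009997949143], [0.6238182074277898, 0.1026813017357299], [0.5134324194434086, 0.09997177345117295], [0.507180496187488, 0.46528220045340424]]
hook-far? [0.5461 0.1713 0.2498]
hook-far? [0.5453 0.2843 0.2584]
hook-far? [0.5451 0.3988 0.2653]
```

View pics/tc.png

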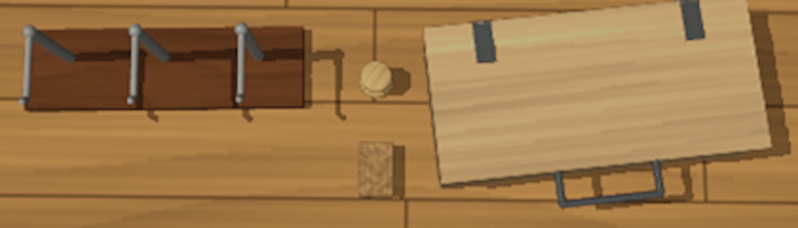

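View pics/sc.png

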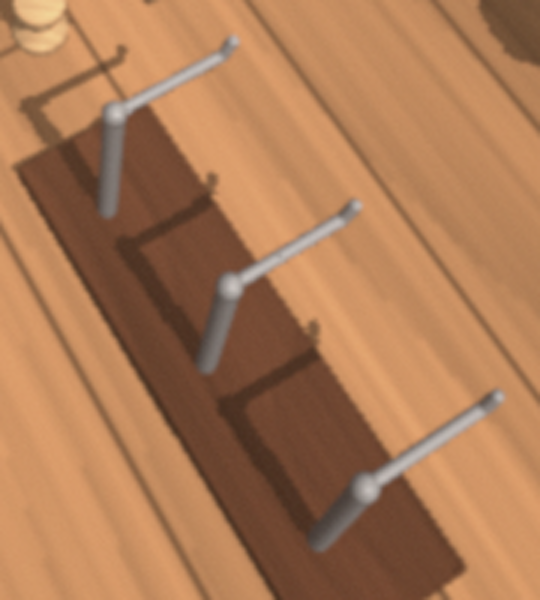

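Call:
send_rows(commands="0.15 -16 -47 0 8.5; 0.15 -33 -94 0 17; 0.15 -50 -141 0 25.5; 0.15 -66 -188 0 34; 0.15 -83 -236 0 42.5", squeeze=25)

```text
t: 0.6
eef_pos: [0.1742, 0.2436, 0.2308]
tool_rot: [[-0.465, 0.885, -0.0], [0.885, 0.465, -0.001], [-0.001, -0.0, -1.0]]
wrist_force: [1.0, -0.6, 1.4]
gripper_width: 0.426
grip_force: 0.0
```

Call:
send_rows(commands="0.15 -46 -14 0 7; 0.15 -92 -28 0 14; 0.15 -138 -42 0 21.2; 0.15 -184 -56 0 21.2; 0.15 -230 -70 0 21.2")

```text
t: 1.1
eef_pos: [0.217, 0.034, 0.2313]
tool_rot: [[-0.119, 0.993, 0.001], [0.993, 0.119, 0.0], [-0.0, 0.001, -1.0]]
wrist_force: [1.8, -1.2, 0.7]
gripper_width: 0.427
grip_force: 0.0
```

```bash
cat >> h.py <<'E'
def togo(X):
    s=bot.sense(); d=np.asarray(X)-s["eef_pos"]; R=s["tool_rot"]
    print("eef",s["eef_pos"],"yang",np.degrees(np.arctan2(R[1,1],R[0,1])).round(2),"tool mm",(R.T@d*1000).round(1),"F",s["wrist_force"],"w",round(s["gripper_width"],3),"t",s["t"],"q",s["qpos"])
E
python3 - <<'E'
from h import *
togo([.390,-.282,.110])
pt=np.array([(333.3,204),(503,187),(515.5,267.9),(341.5,286.9)])
P=np.array([onz("top",p,.115)[:2] for p in pt]); e=(P[0]+P[3]-P[1]-P[2])/2; e2=(P[0]+P[1]-P[2]-P[3])/2
print(P.mean(0),np.degrees(np.arctan2(-e[0],e[1])),np.linalg.norm(e),np.degrees(np.arctan2(e2[1],e2[0])),np.linalg.norm(e2))
pp=[(338.3,297.7),(377,355.3),(422.3,423)];tt=[(236.8,205.8),(180.5,206.8),(124.7,206.8)]
for a,b in zip(pp,tt): print("post",tri(a,b))
pp=[(377.7,274),(418.3,329),(465.3,392.7)];tt=[(235.8,242.6),(179.5,242.6),(122.6,243.2)]
for a,b in zip(pp,tt): print("tip",tri(a,b))
E
```

```text
eef [0.217  0.034  0.2313] yang 6.82 tool mm [-334.3  134.1  121.5] F [ 1.8426 -1.1716  0.7079] w 0.427 t 1.1 q [  8.902  -26.3806 -29.4513  86.8607  -0.0029  92.0772]
[ 0.5284 -0.2653] 6.62515506003731 0.4035056812192642 5.832797657077848 0.1942298393656823
post [0.5838 0.1625 0.169 ]
post [0.5805 0.2882 0.169 ]
post [0.5785 0.4137 0.1696]
tip [0.498  0.1603 0.1801]
tip [0.4962 0.285  0.1792]
tip [0.4938 0.41   0.1788]
```

Call:
send_rows(commands="0.15 -45 18 0 0; 0.15 -90 36 0 0; 0.15 -135 54 0 0; 0.15 -180 72 0 0; 0.15 -225 90 0 0")

```text
t: 1.6
eef_pos: [0.3336, -0.1795, 0.2311]
tool_rot: [[-0.117, 0.993, 0.0], [0.993, 0.117, 0.0], [0.0, 0.0, -1.0]]
wrist_force: [0.4, 1.4, 0.9]
gripper_width: 0.43
grip_force: 0.0
```

Call:
send_rows(commands="0.15 -40 16 20 0; 0.15 -80 32 40 0; 0.15 -109 44 60 0; 0.15 -109 44 60 0; 0.15 -109 44 60 0")

```text
t: 2.1
eef_pos: [0.3894, -0.28, 0.1702]
tool_rot: [[-0.118, 0.993, -0.003], [0.993, 0.118, 0.002], [0.002, -0.002, -1.0]]
wrist_force: [-0.5, 0.5, -0.1]
gripper_width: 0.423
grip_force: 0.0
```

```bash
python3 - <<'E'
from h import *
togo([.391,-.2815,.091])
im=snap("top","top1"); cv2.imwrite("pics/top1c.png",cv2.resize(im[220:340,360:520],None,fx=4,fy=4,interpolation=2))
E
```

```text
eef [ 0.3894 -0.28    0.1702] yang 6.77 tool mm [-1.9  1.6 79.2] F [-0.5265  0.501  -0.1291] w 0.423 t 2.1 q [-35.7186   2.8786 -14.6967  72.6112   0.0094  47.5113]
```

View pics/top1c.png

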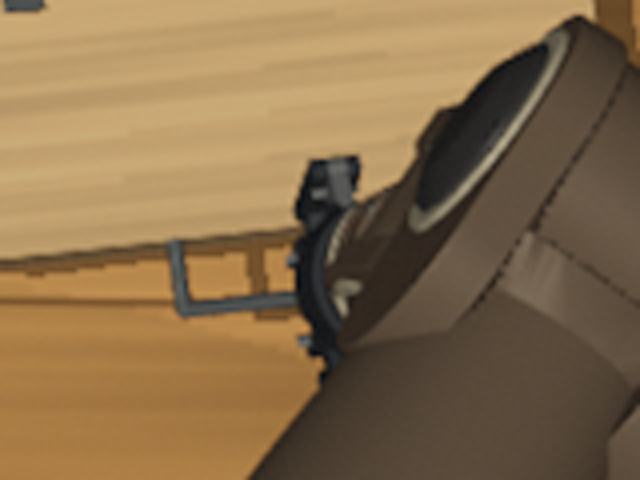

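The gripper is centred over the bar, whose free part shows at crop (180–300, 300). Now descend and grip.

Call:
send_rows(commands="0.15 0 1.5 20 0; 0.15 0 1.5 40 0; 0.15 0 1.5 60 0; 0.15 0 1.5 79 0; 0.15 0 1.5 79 0")

```text
t: 2.65
eef_pos: [0.3903, -0.2781, 0.0914]
tool_rot: [[-0.12, 0.993, -0.002], [0.993, 0.12, 0.001], [0.002, -0.002, -1.0]]
wrist_force: [-0.2, 0.9, -0.2]
gripper_width: 0.424
grip_force: 0.0
```

Call:
send_rows(commands="1 0 0 0 0; 1 0 0 0 0; 1 0 0 0 0; 1 0 0 0 0; 1 0 0 0 0")

```text
t: 3.15
eef_pos: [0.3941, -0.2797, 0.0942]
tool_rot: [[-0.12, 0.993, 0.006], [0.993, 0.12, 0.0], [-0.0, 0.006, -1.0]]
wrist_force: [6.2, 3.1, -0.4]
gripper_width: 0.104
grip_force: 26.4
```

```bash
python3 - <<'E'
from h import *
togo([.391,-.2815,.091])
# arc: bar pos relative to hinge; offsets in tool y (=+chest x), z down
def b(th): th=np.radians(th); return np.array([-232*np.cos(th)+5*np.sin(th)*1, 232*np.sin(th)+5*np.cos(th)])
A=np.linspace(0,102,31)
for k in range(0,30,5):
    print("; ".join(f"1 0 {d[0]:.0f} {-d[1]:.0f} 0" for d in (b(A[k+j])-b(A[k]) for j in range(1,6))))
E
```

```text
eef [ 0.3941 -0.2797  0.0942] yang 6.89 tool mm [-1.4 -3.3  3.2] F [ 6.2487  3.1252 -0.3536] w 0.104 t 3.15 q [-35.4909   4.6735 -22.5001  62.5705   0.2071  47.6168]
1 0 1 -14 0; 1 0 2 -27 0; 1 0 5 -41 0; 1 0 8 -54 0; 1 0 12 -68 0
1 0 5 -13 0; 1 0 10 -26 0; 1 0 16 -38 0; 1 0 23 -50 0; 1 0 31 -61 0
1 0 8 -11 0; 1 0 17 -22 0; 1 0 27 -31 0; 1 0 37 -41 0; 1 0 47 -50 0
1 0 11 -8 0; 1 0 23 -16 0; 1 0 35 -22 0; 1 0 47 -28 0; 1 0 60 -34 0
1 0 13 -4 0; 1 0 26 -8 0; 1 0 40 -11 0; 1 0 53 -13 0; 1 0 67 -15 0
1 0 14 -0 0; 1 0 28 -0 0; 1 0 41 1 0; 1 0 55 3 0; 1 0 68 6 0
```

Call:
send_rows(commands="1 0 1 -14 0; 1 0 2 -27 0; 1 0 5 -41 0; 1 0 8 -54 0; 1 0 12 -68 0")

```text
t: 3.65
eef_pos: [0.406, -0.2782, 0.1622]
tool_rot: [[-0.12, 0.993, 0.006], [0.993, 0.12, 0.0], [-0.0, 0.006, -1.0]]
wrist_force: [10.9, 1.1, -5.5]
gripper_width: 0.111
grip_force: 26.7
```

Call:
send_rows(commands="1 0 5 -13 0; 1 0 10 -26 0; 1 0 16 -38 0; 1 0 23 -50 0; 1 0 31 -61 0")

```text
t: 4.15
eef_pos: [0.4366, -0.2745, 0.2226]
tool_rot: [[-0.12, 0.993, 0.004], [0.993, 0.12, 0.0], [-0.0, 0.004, -1.0]]
wrist_force: [6.3, -1.6, -7.3]
gripper_width: 0.104
grip_force: 26.6
```

```bash
python3 -c "
from h import *
togo([.434,-.2765,.220])"
```

```text
eef [ 0.4366 -0.2745  0.2226] yang 6.88 tool mm [-1.7 -2.9  2.6] F [ 6.2733 -1.5544 -7.2878] w 0.104 t 4.15 q [-32.2408   6.033   -4.6908  79.069    0.1463  50.8762]
```

Forces are small, so carry on along the arc.

Call:
send_rows(commands="1 0 8 -11 0; 1 0 17 -22 0; 1 0 27 -31 0; 1 0 37 -41 0; 1 0 47 -50 0")

```text
t: 4.65
eef_pos: [0.4821, -0.2691, 0.2721]
tool_rot: [[-0.119, 0.993, 0.002], [0.993, 0.119, -0.0], [-0.0, 0.002, -1.0]]
wrist_force: [5.2, -0.6, -9.9]
gripper_width: 0.101
grip_force: 25.5
```

Call:
send_rows(commands="1 0 11 -8 0; 1 0 23 -16 0; 1 0 35 -22 0; 1 0 47 -28 0; 1 0 60 -34 0")

```text
t: 5.15
eef_pos: [0.5406, -0.2621, 0.307]
tool_rot: [[-0.119, 0.993, 0.001], [0.993, 0.119, -0.001], [-0.001, 0.001, -1.0]]
wrist_force: [0.4, -0.5, -4.6]
gripper_width: 0.103
grip_force: 25.2
```

Call:
send_rows(commands="1 0 13 -4 0; 1 0 26 -8 0; 1 0 40 -11 0; 1 0 53 -13 0; 1 0 67 -15 0")

```text
t: 5.65
eef_pos: [0.6072, -0.2542, 0.3221]
tool_rot: [[-0.119, 0.993, 0.001], [0.993, 0.119, -0.001], [-0.002, 0.001, -1.0]]
wrist_force: [-1.2, -1.9, 2.0]
gripper_width: 0.103
grip_force: 25.9
```

Call:
send_rows(commands="1 0 14 0 0; 1 0 28 0 0; 1 0 41 1 0; 1 0 55 3 0; 1 0 66 6 0")

```text
t: 6.15
eef_pos: [0.6735, -0.2463, 0.3167]
tool_rot: [[-0.119, 0.993, 0.004], [0.993, 0.119, -0.002], [-0.002, 0.003, -1.0]]
wrist_force: [1.1, -0.7, 6.1]
gripper_width: 0.104
grip_force: 26.9
```

```bash
python3 -c "
from h import *
togo([.434,-.2765,.220])"
```

```text
eef [ 0.6735 -0.2463  0.3167] yang 6.83 tool mm [  -1.3 -241.7   95.8] F [ 1.0754 -0.6715  6.1378] w 0.104 t 6.15 q [-20.0796  33.1491  45.1572 101.7789  -0.0188  63.0857]
```

Call:
send_rows(commands="1 0 3 0 0; 1 0 5 1 0; 0.15 0 5 1 0; 0.15 0 5 1 0; 0.15 0 5 1 0")

```text
t: 6.65
eef_pos: [0.6772, -0.2457, 0.3136]
tool_rot: [[-0.119, 0.993, -0.0], [0.993, 0.119, 0.0], [0.0, -0.0, -1.0]]
wrist_force: [0.3, 0.1, 0.6]
gripper_width: 0.426
grip_force: 0.0
```

Call:
send_rows(commands="0.15 0 0 -15 0; 0.15 0 0 -35 0; 0.15 0 0 -55 0; 0.15 0 -30 -55 0; 0.15 30 -60 -55 0")

```text
t: 7.15
eef_pos: [0.6228, -0.2291, 0.3645]
tool_rot: [[-0.116, 0.993, 0.001], [0.993, 0.116, -0.001], [-0.001, 0.001, -1.0]]
wrist_force: [0.0, 1.4, 1.9]
gripper_width: 0.425
grip_force: 0.0
```

Call:
send_rows(commands="-1 30 -30 0 0; -1 60 -60 0 0; -1 90 -95 0 0; -1 120 -130 0 0; -1 155 -165 0 0")

```text
t: 7.65
eef_pos: [0.4329, -0.09, 0.3685]
tool_rot: [[-0.118, 0.993, 0.0], [0.993, 0.118, 0.0], [0.0, 0.0, -1.0]]
wrist_force: [-0.0, 1.0, 1.2]
gripper_width: 1.003
grip_force: 0.0
```

Call:
send_rows(commands="-1 30 -30 0 0; -1 60 -60 0 0; -1 95 -90 0 0; -1 100 -90 0 0; -1 100 -90 0 0")

```text
t: 8.15
eef_pos: [0.333, -0.0015, 0.3693]
tool_rot: [[-0.121, 0.993, 0.002], [0.993, 0.121, -0.0], [-0.0, 0.002, -1.0]]
wrist_force: [-0.1, -1.0, -0.4]
gripper_width: 1.0
grip_force: 0.0
```

```bash
python3 - <<'E'
from h import *
togo([.434,-.2765,.220])
im=snap("top","top2"); cv2.imwrite("pics/top2c.png",cv2.resize(im[150:320,310:550],None,fx=3,fy=3,interpolation=2))
s=snap("scene","s2")
E
```

```text
eef [ 0.333  -0.0015  0.3693] yang 6.95 tool mm [-285.1   66.6  149.6] F [-0.1024 -1.0447 -0.4473] w 1.0 t 8.15 q [ -0.2593 -11.0543  -2.2362  98.6883  -0.0032  82.7947]
```

View pics/top2c.png

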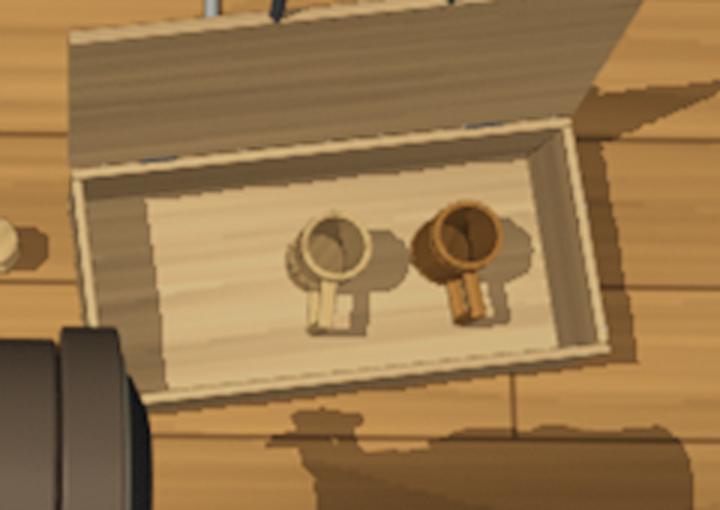

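View pics/s2.png

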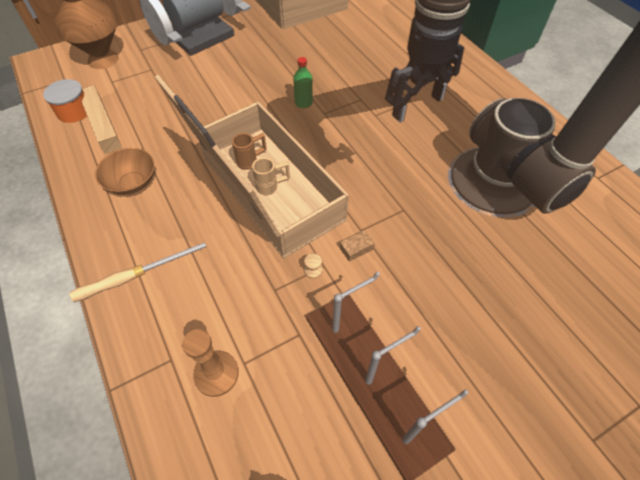

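Two mugs are there, both with their handles toward the robot. The light one has its rim at crop (335,247) and handle end at (320,328). The brown one has its rim at (467,235) and handle end at (470,318). The lid leans on its stop and the left part of the chest is empty.

```bash
cat >> h.py <<'E'
def top2(p): return (p[0]/3+310-1/3,p[1]/3+150-1/3)
def mug(rim,hd,zr=.093,zh=.078,px=top2):
    c=onz("top",px(rim),zr)[:2]; h=onz("top",px(hd),zh)[:2]; d=h-c
    print("mug",c,"handle dir",np.degrees(np.arctan2(d[1],d[0])).round(1),"len",np.linalg.norm(d).round(4)); return c
E
python3 - <<'E'
from h import *
for r,h in(((335,247),(321,324)),((467,235),(469,316))):
    c=mug(r,h); togo([*c,.2])
    e=np.array([np.cos(.1156),np.sin(.1156)]); q=c-np.array([.5284,-.2653]); print("in chest x,y",q@e, q@[-e[1],e[0]])
E
```

```text
mug [ 0.5416 -0.2649] handle dir 170.9 len 0.0602
eef [ 0.3342 -0.0023  0.3686] yang 6.84 tool mm [-285.3  174.6  168.7] F [-0.3094  0.5109  0.1422] w 1.001 t 8.25 q [ -0.39   -10.8683  -2.1854  98.6632  -0.0145  82.773 ]
in chest x,y 0.01319749786831926 -0.0011059903513701657
mug [ 0.5524 -0.3696] handle dir -176.8 len 0.0627
eef [ 0.3342 -0.0023  0.3686] yang 6.84 tool mm [-390.6  172.8  168.8] F [-0.3094  0.5109  0.1422] w 1.001 t 8.25 q [ -0.39   -10.8683  -2.1854  98.6632  -0.0145  82.773 ]
in chest x,y 0.011771477574422304 -0.10637235221459247
```

Call:
send_rows(commands="-1 -30 18 12 -8.5; -1 -60 36 24 -17; -1 -90 54 36 -25.5; -1 -120 72 48 -34; -1 -150 90 60 -42.5")

```text
t: 8.75
eef_pos: [0.4423, -0.143, 0.3072]
tool_rot: [[-0.761, 0.649, -0.002], [0.649, 0.761, 0.0], [0.001, -0.001, -1.0]]
wrist_force: [0.6, 0.6, 0.5]
gripper_width: 1.001
grip_force: 0.0
```

Call:
send_rows(commands="-1 -40 -7 25 -8; -1 -80 -14 50 -16; -1 -120 -21 75 -24; -1 -157 -29 100 -31.7; -1 -157 -29 100 -31.7")

```text
t: 9.25
eef_pos: [0.5416, -0.2687, 0.2011]
tool_rot: [[-0.987, 0.158, -0.008], [0.157, 0.988, 0.003], [0.009, 0.002, -1.0]]
wrist_force: [0.0, 0.1, -0.4]
gripper_width: 1.0
grip_force: 0.0
```

```bash
python3 -c "
from h import *
togo([.5416,-.2649,.047])
im=snap('top','top3'); cv2.imwrite('pics/top3c.png',cv2.resize(im[150:320,310:550],None,fx=3,fy=3,interpolation=2))"
```

```text
eef [ 0.5416 -0.2687  0.2011] yang 80.94 tool mm [ -0.7   3.4 154.1] F [ 0.0056  0.064  -0.3827] w 1.0 t 9.25 q [-26.3637  16.4367   5.3741  79.4477  -0.0412 -17.3018]
```

View pics/top3c.png

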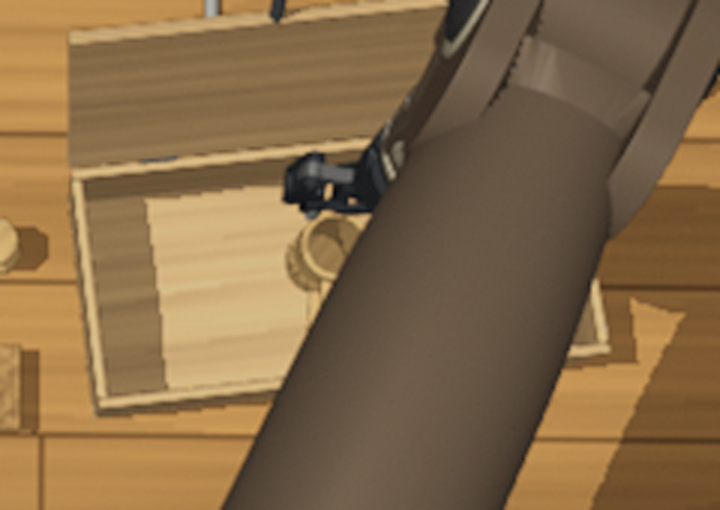

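The light mug is unmoved (its rim's left edge is still at crop about (300,250)). Descend and grip it.

Call:
send_rows(commands="-1 0 3 35 0; -1 0 3 70 0; -1 0 3 105 0; -1 0 3 135 0; -1 0 3 154 0")

```text
t: 9.8
eef_pos: [0.5405, -0.2614, 0.0528]
tool_rot: [[-0.988, 0.157, -0.002], [0.157, 0.988, 0.001], [0.002, 0.001, -1.0]]
wrist_force: [-0.4, 1.0, -0.4]
gripper_width: 1.0
grip_force: 0.0
```

Call:
send_rows(commands="-1 0 0 0 0; 1 0 0 0 0; 1 0 0 0 0; 1 0 0 0 0; 1 0 0 0 0", squeeze=40)

```text
t: 10.3
eef_pos: [0.5431, -0.2625, 0.0571]
tool_rot: [[-0.988, 0.156, 0.004], [0.156, 0.988, -0.002], [-0.004, -0.001, -1.0]]
wrist_force: [-0.5, -0.4, 6.8]
gripper_width: 0.652
grip_force: 42.6
```

Call:
send_rows(commands="1 0 0 0 0; 1 0 0 -15 0; 1 0 0 -50 0; 1 0 0 -85 0; 1 0 0 -120 0")

```text
t: 10.8
eef_pos: [0.5414, -0.2615, 0.1764]
tool_rot: [[-0.988, 0.156, 0.0], [0.156, 0.988, 0.0], [-0.0, 0.0, -1.0]]
wrist_force: [-0.0, -0.0, -2.5]
gripper_width: 0.651
grip_force: 43.0
```

Call:
send_rows(commands="1 0 0 -40 0; 1 0 0 -80 0; 1 0 0 -120 0; 1 0 0 -150 0; 1 0 0 -150 0")

```text
t: 11.3
eef_pos: [0.5426, -0.2621, 0.3301]
tool_rot: [[-0.988, 0.156, 0.007], [0.156, 0.988, -0.003], [-0.008, -0.002, -1.0]]
wrist_force: [-0.1, -0.4, -1.1]
gripper_width: 0.656
grip_force: 43.0
```

```bash
python3 -c "
from h import *
togo([.415,.12,.32])"
```

```text
eef [ 0.5426 -0.2621  0.3301] yang 81.02 tool mm [185.7 357.5   7.8] F [-0.1    -0.3785 -1.0566] w 0.656 t 11.3 q [-25.7835  17.2335  22.7476  95.0495   0.0084 -16.807 ]
```

Call:
send_rows(commands="1 24 27 0 8; 1 49 53 0 16; 1 73 80 0 24; 1 98 106 0 32; 1 122 133 0 40")

```text
t: 11.8
eef_pos: [0.4405, -0.1102, 0.3238]
tool_rot: [[-0.652, 0.759, -0.001], [0.759, 0.652, 0.0], [0.001, -0.0, -1.0]]
wrist_force: [0.2, 0.1, -1.9]
gripper_width: 0.655
grip_force: 43.1
```

Call:
send_rows(commands="1 35 30 0 8; 1 70 60 0 16; 1 105 91 0 24; 1 140 121 0 32; 1 174 152 0 39.5")

```text
t: 12.3
eef_pos: [0.4418, 0.1006, 0.3241]
tool_rot: [[-0.078, 0.997, -0.0], [0.997, 0.078, -0.0], [-0.0, -0.0, -1.0]]
wrist_force: [0.4, -0.1, -1.6]
gripper_width: 0.654
grip_force: 43.2
```

Call:
send_rows(commands="1 0 0 20 0; 1 0 0 50 0; 1 0 0 80 0; 1 0 0 100 0; 1 0 0 100 0")

```text
t: 12.8
eef_pos: [0.4404, 0.0987, 0.2213]
tool_rot: [[-0.083, 0.996, -0.006], [0.997, 0.083, -0.001], [-0.001, -0.006, -1.0]]
wrist_force: [-0.6, -0.9, -0.9]
gripper_width: 0.651
grip_force: 43.3
```

```bash
python3 -c "
from h import *
togo([.44,.119,.184])
s=snap('scene','s3'); cv2.imwrite('pics/s3c.png',cv2.resize(s[170:370,280:480],None,fx=3,fy=3,interpolation=2))
snap('top','top4')"
```

```text
eef [0.4404 0.0987 0.2213] yang 4.79 tool mm [20.3  1.5 37.2] F [-0.5805 -0.8688 -0.9408] w 0.651 t 12.8 q [ 12.6291  -0.461  -11.715   79.0897   0.0051  97.8395]
```

View pics/s3c.png

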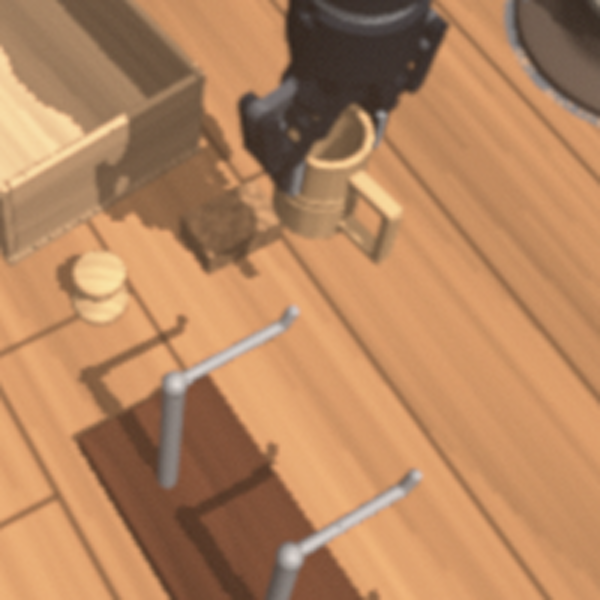

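```bash
python3 -c "
from h import *
f=lambda X:(proj('scene',X)-[280,170])*3
for z in (.070,.041,.012): 
  for w in(.006,-.006): print(z,f([.435+w,.1635,.2213-.049+z]))
for z in(.085,0): print('axis',z,f([.4404,.0987,.2213-.049+z]))
"
```

```text
0.07 [388.014  225.0672]
0.07 [404.4528 216.8393]
0.041 [380.2478 250.3334]
0.041 [396.2458 242.2438]
0.012 [372.9156 274.1876]
0.012 [388.4958 266.2338]
axis 0.085 [331.0771 133.1361]
axis 0 [314.418  208.9879]
```

Call:
send_rows(commands="1 10 1 10 1.5; 1 22 1 20 3.3; 1 22 1 30 3.3; 1 22 1 37 3.3; 1 22 1 37 3.3")

```text
t: 13.4
eef_pos: [0.4415, 0.1206, 0.1872]
tool_rot: [[-0.026, 1.0, -0.001], [1.0, 0.026, -0.0], [-0.0, -0.001, -1.0]]
wrist_force: [0.2, -0.6, -1.7]
gripper_width: 0.655
grip_force: 43.3
```

Call:
send_rows(commands="1 0 0 0 0; 1 0 5 0 0; 1 0 15 0 0; 1 0 25 0 0; 1 0 25 0 0")

```text
t: 13.9
eef_pos: [0.4684, 0.1217, 0.1876]
tool_rot: [[-0.025, 1.0, 0.001], [1.0, 0.025, 0.0], [0.0, 0.001, -1.0]]
wrist_force: [-1.1, -0.0, -1.4]
gripper_width: 0.651
grip_force: 43.3
```

```bash
python3 -c "
from h import *
togo([.540,.120,.184])
s=snap('scene','s4'); cv2.imwrite('pics/s4c.png',cv2.resize(s[200:320,320:440],None,fx=5,fy=5,interpolation=2))"
```

```text
eef [0.4684 0.1217 0.1876] yang 1.45 tool mm [-3.5 71.5  3.6] F [-1.1094 -0.035  -1.4085] w 0.651 t 13.9 q [ 14.5707   2.9565 -12.4306  74.5806  -0.0059 103.1209]
```

View pics/s4c.png

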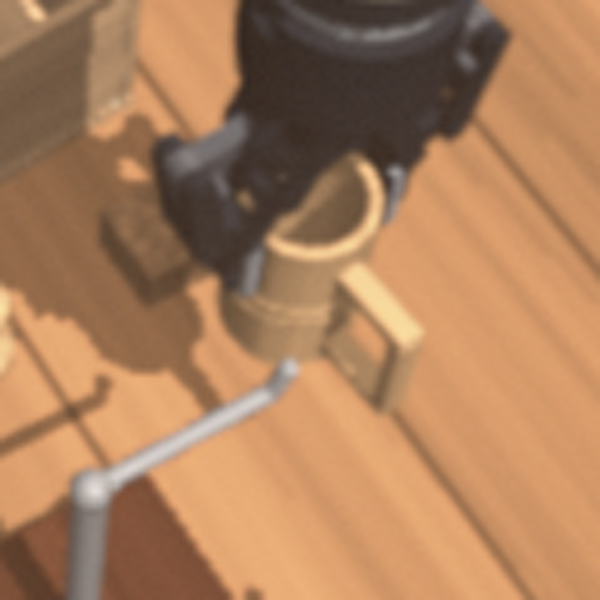

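The eye opening (crop about (335–390, 312–372)) lies on the line of the rod and its tip (about (362, 327–353)). Insert.

Call:
send_rows(commands="1 0 10 1 0; 1 0 20 2 0; 1 0 30 2 0; 1 0 40 2 0; 1 0 50 2 0")

```text
t: 14.45
eef_pos: [0.5177, 0.123, 0.1856]
tool_rot: [[-0.026, 1.0, -0.0], [1.0, 0.026, -0.0], [-0.0, -0.0, -1.0]]
wrist_force: [-0.1, 0.5, -1.5]
gripper_width: 0.655
grip_force: 43.4
```

Call:
send_rows(commands="1 0 10 0 0; 1 0 20 0 0; 1 0 22 0 0; 1 0 22 0 0; 1 0 22 0 0")

```text
t: 14.95
eef_pos: [0.5385, 0.1235, 0.1856]
tool_rot: [[-0.026, 1.0, -0.0], [1.0, 0.026, -0.0], [-0.0, -0.0, -1.0]]
wrist_force: [-0.3, -0.3, -1.2]
gripper_width: 0.653
grip_force: 43.3
```

Call:
send_rows(commands="1 0 0 5 0; 1 0 0 9 0; 1 0 0 12 0; 1 0 0 12 0; 1 0 0 12 0")

```text
t: 15.45
eef_pos: [0.5386, 0.1235, 0.1736]
tool_rot: [[-0.026, 1.0, -0.0], [1.0, 0.026, -0.0], [-0.0, -0.0, -1.0]]
wrist_force: [-0.4, 0.1, -1.8]
gripper_width: 0.652
grip_force: 43.3
```

```bash
python3 -c "
from h import *
togo([.540,.120,.184])
s=snap('scene','s5'); cv2.imwrite('pics/s5c.png',cv2.resize(s[220:340,300:420],None,fx=5,fy=5,interpolation=2))"
```

```text
eef [0.5386 0.1235 0.1736] yang 1.48 tool mm [ -3.6   1.3 -10.4] F [-0.3785  0.138  -1.7722] w 0.652 t 15.45 q [ 12.9197  10.5121  -5.5972  73.9042  -0.0007 101.4383]
```

View pics/s5c.png

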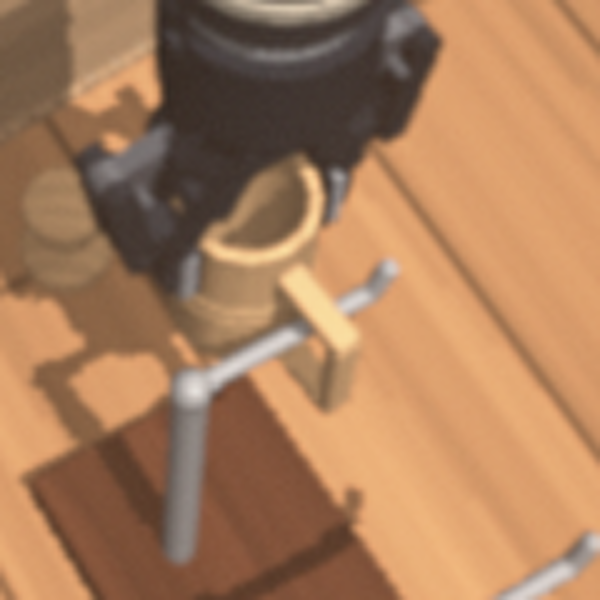

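The rod passes through the handle. Lower it until the strap rests on the rod.

Call:
send_rows(commands="1 0 0 3 0; 1 0 0 6 0; 1 0 0 9 0; 1 0 0 9 0; 1 0 0 9 0")

```text
t: 16.0
eef_pos: [0.5386, 0.1235, 0.1645]
tool_rot: [[-0.026, 1.0, -0.0], [1.0, 0.026, -0.0], [-0.0, -0.0, -1.0]]
wrist_force: [0.6, 0.3, -1.1]
gripper_width: 0.656
grip_force: 43.3
```

Call:
send_rows(commands="1 0 0 1 0; 1 0 0 2 0; 1 0 0 3 0; 1 0 0 3 0; 1 0 0 3 0")

```text
t: 16.5
eef_pos: [0.5387, 0.1236, 0.1617]
tool_rot: [[-0.026, 1.0, -0.0], [1.0, 0.026, -0.0], [-0.0, -0.0, -1.0]]
wrist_force: [-0.0, -0.6, -2.1]
gripper_width: 0.656
grip_force: 43.3
```

Call:
send_rows(commands="1 0 0 1 0; 1 0 0 2 0; 1 0 0 3 0; 1 0 0 3 0; 1 0 0 3 0")

```text
t: 17.0
eef_pos: [0.539, 0.1235, 0.1601]
tool_rot: [[-0.026, 1.0, 0.002], [1.0, 0.026, 0.0], [0.0, 0.002, -1.0]]
wrist_force: [-3.0, -1.7, 6.6]
gripper_width: 0.652
grip_force: 43.9
```

Call:
send_rows(commands="1 0 0 1 0; 1 0 0 2 0; 1 0 0 3 0; 1 0 0 3 0; 1 0 0 3 0")

```text
t: 17.5
eef_pos: [0.5395, 0.1232, 0.1578]
tool_rot: [[-0.025, 1.0, 0.003], [1.0, 0.025, -0.0], [-0.0, 0.003, -1.0]]
wrist_force: [-1.8, -2.7, 9.7]
gripper_width: 0.657
grip_force: 42.6
```

Call:
send_rows(commands="1 0 0 -2 0; -0.28 0 0 -3 0; -0.32 0 0 -3 0; -0.34 0 0 -3 0; -0.36 0 0 -3 0")

```text
t: 18.0
eef_pos: [0.5386, 0.1236, 0.1584]
tool_rot: [[-0.026, 1.0, -0.0], [1.0, 0.026, -0.0], [-0.0, -0.0, -1.0]]
wrist_force: [-0.3, -0.1, 0.5]
gripper_width: 0.678
grip_force: 0.0
```

Call:
send_rows(commands="-0.4 0 0 0 0; -0.45 0 0 0 0; -0.5 0 0 0 0; -0.6 0 0 0 0; -0.7 0 0 0 0")

```text
t: 18.5
eef_pos: [0.5387, 0.1236, 0.1587]
tool_rot: [[-0.026, 1.0, -0.0], [1.0, 0.026, 0.0], [0.0, -0.0, -1.0]]
wrist_force: [0.6, -0.5, 0.5]
gripper_width: 0.851
grip_force: 0.0
```

Call:
send_rows(commands="-0.8 0 0 0 0; -0.9 0 0 0 0; -1 0 0 0 0; -1 0 0 0 0; -1 0 0 0 0")

```text
t: 19.0
eef_pos: [0.5387, 0.1235, 0.1587]
tool_rot: [[-0.026, 1.0, -0.0], [1.0, 0.026, -0.0], [-0.0, -0.0, -1.0]]
wrist_force: [-0.2, -0.2, -0.2]
gripper_width: 1.001
grip_force: 0.0
```

```bash
python3 -c "
from h import *
togo([.540,.120,.3])
s=snap('scene','s6'); cv2.imwrite('pics/s6c.png',cv2.resize(s[220:340,300:420],None,fx=5,fy=5,interpolation=2))"
```

```text
eef [0.5387 0.1235 0.1587] yang 1.48 tool mm [  -3.6    1.2 -141.3] F [-0.1658 -0.186  -0.2496] w 1.001 t 19.0 q [ 12.9156  10.7156  -7.2308  72.0548  -0.0011 101.4397]
```

View pics/s6c.png

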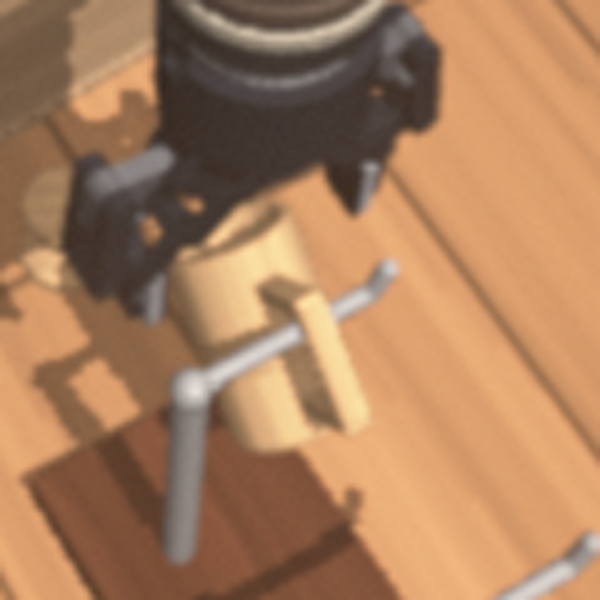

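The light mug hangs freely on hook0, with the rod through its handle. Back off upward and re-measure the brown mug.

Call:
send_rows(commands="-1 0 0 -25 0; -1 0 0 -60 0; -1 0 0 -100 0; -1 0 0 -140 0; -1 0 0 -180 0")

```text
t: 19.55
eef_pos: [0.5384, 0.1235, 0.3404]
tool_rot: [[-0.026, 1.0, 0.0], [1.0, 0.026, 0.0], [0.0, 0.0, -1.0]]
wrist_force: [0.8, 0.3, -0.1]
gripper_width: 0.999
grip_force: 0.0
```

Call:
send_rows(commands="-1 -28 -36 0 0; -1 -56 -72 0 0; -1 -84 -108 0 0; -1 -112 -144 0 0; -1 -130 -190 0 0")

```text
t: 20.05
eef_pos: [0.3512, -0.0124, 0.3384]
tool_rot: [[-0.025, 1.0, 0.0], [1.0, 0.025, -0.0], [-0.0, 0.0, -1.0]]
wrist_force: [-0.3, -1.6, 0.4]
gripper_width: 0.996
grip_force: 0.0
```

```bash
cat >> h.py <<'E'
def brown(im):
    # reddish-brown mug pixels within the chest interior
    hsv=cv2.cvtColor(im,cv2.COLOR_BGR2HSV); m=np.zeros(im.shape[:2],np.uint8)
    e=np.array([np.cos(.1156),np.sin(.1156)]); n=np.array([-e[1],e[0]]); c=np.array([.5284,-.2653])
    P=[proj("top",[*(c+a*e+b*n),.1]) for a,b in((-.085,-.18),(-.085,.19),(.08,.19),(.08,-.18))]
    cv2.fillPoly(m,[np.int32(P)],255)
    k=cv2.inRange(hsv,(5,150,40),(20,255,190))&m
    nn,l,st,ce=cv2.connectedComponentsWithStats(k)
    return k,[(st[i].tolist(),ce[i]) for i in range(1,nn) if st[i][4]>40]
E
python3 - <<'E'
from h import *
togo([.5524,-.3696,.2])
k,a=brown(cv2.imread("pics/top2.png")); k2,b=brown(snap("top","top5")); print(a);print(b)
cc=np.argwhere(k)[:,::-1]; print(len(cc), cv2.absdiff(cv2.imread("pics/top2.png"),cv2.imread("pics/top5.png"))[195:270,440:490].max())
E
```

```text
eef [ 0.3512 -0.0124  0.3384] yang 1.45 tool mm [-362.1  192.1  138.5] F [-0.3002 -1.598   0.3876] w 0.996 t 20.05 q [ -2.0033 -10.0128  -5.4652  94.5425  -0.0263  86.5454]
[([447, 217, 31, 41, 753], array([462.5458, 234.0252]))]
[([447, 217, 31, 41, 755], array([462.555 , 234.0146]))]
753 70
```

Call:
send_rows(commands="-1 -30 15 0 -8.5; -1 -61 30 0 -17; -1 -91 46 0 -25.5; -1 -122 61 0 -34; -1 -152 76 0 -42.5")

```text
t: 20.6
eef_pos: [0.4325, -0.1627, 0.3389]
tool_rot: [[-0.697, 0.717, 0.001], [0.717, 0.697, -0.0], [-0.001, 0.0, -1.0]]
wrist_force: [0.7, 0.5, 0.2]
gripper_width: 1.0
grip_force: 0.0
```

Call:
send_rows(commands="-1 -38 -9 0 -8.5; -1 -77 -18 0 -17; -1 -115 -28 0 -25.5; -1 -154 -37 0 -34; -1 -192 -46 0 -42.5")

```text
t: 21.1
eef_pos: [0.5326, -0.3331, 0.3386]
tool_rot: [[-0.998, 0.058, 0.0], [0.058, 0.998, -0.0], [-0.0, -0.0, -1.0]]
wrist_force: [0.8, -0.3, 0.7]
gripper_width: 1.0
grip_force: 0.0
```

Call:
send_rows(commands="-1 -12 -18 20 -6; -1 -23 -36 50 -6.7; -1 -23 -36 80 -6.7; -1 -23 -36 100 -6.7; -1 -23 -36 100 -6.7")

```text
t: 21.6
eef_pos: [0.5515, -0.3684, 0.2349]
tool_rot: [[-0.999, -0.053, -0.005], [-0.053, 0.999, 0.003], [0.005, 0.004, -1.0]]
wrist_force: [0.0, 0.1, 0.6]
gripper_width: 0.996
grip_force: 0.0
```

```bash
python3 -c "
from h import *
togo([.5524,-.3696,.052])"
```

```text
eef [ 0.5515 -0.3684  0.2349] yang 93.04 tool mm [ -1.7  -1.9 182.9] F [0.0186 0.1091 0.5564] w 0.996 t 21.6 q [-33.7434  23.2991  19.1671  86.2262   0.0018 -36.7881]
```

Call:
send_rows(commands="-1 -1 -1 40 0; -1 -1 -1 80 0; -1 -1 -1 120 0; -1 -1 -1 150 0; -1 -1 -1 160 0")

```text
t: 22.1
eef_pos: [0.5526, -0.3691, 0.0765]
tool_rot: [[-0.999, -0.054, -0.003], [-0.054, 0.999, 0.002], [0.003, 0.002, -1.0]]
wrist_force: [-1.2, 0.1, 0.0]
gripper_width: 1.001
grip_force: 0.0
```

Call:
send_rows(commands="-1 0 0 12 0; -1 0 0 23 0; -1 0 0 23 0; 1 0 0 23 0; 1 0 0 23 0")

```text
t: 22.6
eef_pos: [0.5542, -0.3704, 0.057]
tool_rot: [[-0.999, -0.053, 0.002], [-0.053, 0.999, -0.001], [-0.001, -0.001, -1.0]]
wrist_force: [-0.6, 0.1, 0.3]
gripper_width: 0.692
grip_force: 0.0
```

Call:
send_rows(commands="1 0 0 0 0; 1 0 0 0 0; 1 0 0 0 0; 1 0 0 0 0; 1 0 0 0 0")

```text
t: 23.1
eef_pos: [0.5544, -0.3705, 0.0573]
tool_rot: [[-0.999, -0.053, 0.002], [-0.053, 0.999, -0.001], [-0.002, -0.002, -1.0]]
wrist_force: [-0.8, -0.5, 6.2]
gripper_width: 0.647
grip_force: 42.5
```

Call:
send_rows(commands="1 0 0 -15 0; 1 0 0 -45 0; 1 0 0 -80 0; 1 0 0 -120 0; 1 0 0 -160 0")

```text
t: 23.6
eef_pos: [0.5532, -0.3696, 0.2168]
tool_rot: [[-0.999, -0.053, -0.001], [-0.053, 0.999, 0.001], [0.001, 0.001, -1.0]]
wrist_force: [0.6, -1.1, -1.6]
gripper_width: 0.649
grip_force: 42.8
```

Call:
send_rows(commands="1 0 0 -40 0; 1 0 0 -80 0; 1 0 0 -110 0; 1 0 0 -110 0; 1 0 0 -110 0")

```text
t: 24.1
eef_pos: [0.554, -0.3702, 0.3257]
tool_rot: [[-0.999, -0.053, 0.001], [-0.053, 0.999, -0.001], [-0.001, -0.001, -1.0]]
wrist_force: [0.4, 0.1, -2.5]
gripper_width: 0.65
grip_force: 42.8
```

```bash
python3 -c "
from h import *
togo([.44,.37,.3])"
```

```text
eef [ 0.554  -0.3702  0.3257] yang 93.06 tool mm [ 74.3 745.2  25.2] F [ 0.4379  0.0961 -2.5344] w 0.65 t 24.1 q [-33.7511  25.9021  34.7017  98.7461  -0.0011 -36.8104]
```

Call:
send_rows(commands="1 18 35 0 8; 1 36 70 0 16; 1 55 105 0 24; 1 73 140 0 32; 1 91 175 0 40")

```text
t: 24.6
eef_pos: [0.4516, -0.1985, 0.3232]
tool_rot: [[-0.796, 0.606, -0.003], [0.606, 0.796, 0.002], [0.003, -0.001, -1.0]]
wrist_force: [0.6, 0.3, -0.9]
gripper_width: 0.649
grip_force: 43.0
```

Call:
send_rows(commands="1 23 30 0 8; 1 46 61 0 16; 1 68 91 0 24; 1 91 122 0 32; 1 114 152 0 40")

```text
t: 25.1
eef_pos: [0.4526, -0.0095, 0.3235]
tool_rot: [[-0.224, 0.975, -0.003], [0.975, 0.224, 0.0], [0.001, -0.003, -1.0]]
wrist_force: [1.2, 0.4, -1.1]
gripper_width: 0.652
grip_force: 43.1
```

Call:
send_rows(commands="1 37 9 0 4; 1 74 17 0 8; 1 111 26 0 11.5; 1 148 34 0 11.5; 1 185 43 0 11.5")

```text
t: 25.6
eef_pos: [0.452, 0.1802, 0.3236]
tool_rot: [[-0.031, 1.0, -0.003], [1.0, 0.031, -0.001], [-0.001, -0.003, -1.0]]
wrist_force: [0.8, 0.2, -1.0]
gripper_width: 0.653
grip_force: 43.1
```

Call:
send_rows(commands="1 38 -2 0 0; 1 76 -4 0 0; 1 114 -6 0 0; 1 152 -8 0 0; 1 191 -9 0 0")

```text
t: 26.1
eef_pos: [0.4372, 0.3706, 0.3234]
tool_rot: [[-0.031, 1.0, -0.002], [1.0, 0.031, -0.002], [-0.002, -0.003, -1.0]]
wrist_force: [0.8, -0.2, -0.7]
gripper_width: 0.655
grip_force: 43.1
```

```bash
python3 -c "
from h import *
togo([.44,.371,.185])"
```

```text
eef [0.4372 0.3706 0.3234] yang 1.77 tool mm [  0.6   3.1 138.4] F [ 0.7657 -0.2271 -0.6954] w 0.655 t 26.1 q [ 40.2912  14.0898  17.7319  93.8363  -0.0084 128.5213]
```

Call:
send_rows(commands="1 0 0 35 0; 1 0 0 70 0; 1 0 0 105 0; 1 0 0 130 0; 1 0 0 138 0")

```text
t: 26.6
eef_pos: [0.436, 0.3677, 0.1824]
tool_rot: [[-0.031, 1.0, -0.006], [1.0, 0.031, -0.005], [-0.005, -0.007, -1.0]]
wrist_force: [-0.3, -0.7, -1.2]
gripper_width: 0.656
grip_force: 43.1
```

Call:
send_rows(commands="1 0 0 0 0; 1 0 8 0 0; 1 0 18 0 0; 1 0 28 0 0; 1 0 28 0 0")

```text
t: 27.1
eef_pos: [0.4683, 0.3707, 0.1882]
tool_rot: [[-0.029, 1.0, 0.002], [1.0, 0.029, 0.001], [0.001, 0.002, -1.0]]
wrist_force: [-0.4, -0.0, -1.5]
gripper_width: 0.649
grip_force: 43.1
```

```bash
python3 -c "
from h import *
togo([.536,.371,.185])
s=snap('scene','s7'); cv2.imwrite('pics/s7c.png',cv2.resize(s[290:440,380:530],None,fx=4,fy=4,interpolation=2))"
```

```text
eef [0.4683 0.3707 0.1882] yang 1.68 tool mm [-1.7 67.7  3.3] F [-0.357  -0.0445 -1.4804] w 0.649 t 27.1 q [ 38.371   15.1434   2.0628  76.8207  -0.014  126.6872]
```

View pics/s7c.png

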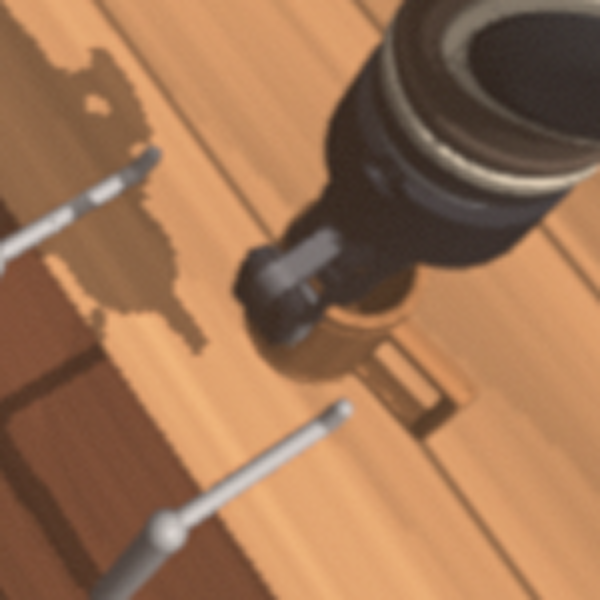

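The eye (crop about (370–440, 345–410)) lies on the rod's line extended (about (405,369)). Insert with a 2 mm correction.

Call:
send_rows(commands="1 -2 10 1 0; 1 -2 20 2 0; 1 -2 30 2 0; 1 -2 40 2 0; 1 -2 40 2 0")

```text
t: 27.65
eef_pos: [0.5077, 0.3696, 0.1852]
tool_rot: [[-0.03, 1.0, 0.0], [1.0, 0.03, -0.0], [-0.0, 0.0, -1.0]]
wrist_force: [1.4, 0.4, -2.6]
gripper_width: 0.652
grip_force: 43.1
```

Call:
send_rows(commands="1 0 10 0 0; 1 0 20 0 0; 1 0 27 0 0; 1 0 27 0 0; 1 0 27 0 0")

```text
t: 28.15
eef_pos: [0.5334, 0.3705, 0.1855]
tool_rot: [[-0.031, 1.0, -0.0], [1.0, 0.031, -0.0], [-0.0, -0.0, -1.0]]
wrist_force: [-0.3, -0.5, -1.5]
gripper_width: 0.648
grip_force: 43.1
```

Call:
send_rows(commands="1 0 0 5 0; 1 0 0 10 0; 1 0 0 15 0; 1 0 0 20 0; 1 0 0 20 0")

```text
t: 28.65
eef_pos: [0.5327, 0.3702, 0.1645]
tool_rot: [[-0.031, 1.0, -0.001], [1.0, 0.031, -0.001], [-0.001, -0.001, -1.0]]
wrist_force: [0.0, -0.3, -1.6]
gripper_width: 0.653
grip_force: 43.1
```

Call:
send_rows(commands="1 0 0 2 0; 1 0 0 4 0; 1 0 0 5 0; 1 0 0 5 0; 1 0 0 5 0")

```text
t: 29.15
eef_pos: [0.5333, 0.3705, 0.1609]
tool_rot: [[-0.031, 1.0, 0.0], [1.0, 0.031, 0.0], [0.0, 0.0, -1.0]]
wrist_force: [-0.5, -0.2, -0.2]
gripper_width: 0.652
grip_force: 43.2
```

Call:
send_rows(commands="1 0 0 1 0; 1 0 0 2 0; 1 0 0 2 0; 1 0 0 2 0; 1 0 0 2 0")

```text
t: 29.65
eef_pos: [0.5335, 0.3705, 0.1602]
tool_rot: [[-0.031, 1.0, 0.001], [1.0, 0.031, 0.001], [0.001, 0.002, -1.0]]
wrist_force: [-1.3, -2.8, 6.4]
gripper_width: 0.653
grip_force: 43.6
```

Contact comes at the same height as before. Release it the same way, rise, and clear the view.

Call:
send_rows(commands="1 0 0 -1 0; -0.28 0 0 -1 0; -0.32 0 0 -1 0; -0.34 0 0 -1 0; -0.36 0 0 -1 0")

```text
t: 30.15
eef_pos: [0.5332, 0.3705, 0.1591]
tool_rot: [[-0.031, 1.0, -0.001], [1.0, 0.031, -0.0], [-0.0, -0.001, -1.0]]
wrist_force: [-0.0, -0.8, 0.8]
gripper_width: 0.679
grip_force: 0.0
```

Call:
send_rows(commands="-0.4 0 0 0 0; -0.45 0 0 0 0; -0.5 0 0 0 0; -0.6 0 0 0 0; -0.7 0 0 0 0")

```text
t: 30.65
eef_pos: [0.5333, 0.3705, 0.1597]
tool_rot: [[-0.031, 1.0, 0.0], [1.0, 0.031, 0.0], [0.0, 0.0, -1.0]]
wrist_force: [0.2, -0.8, 0.1]
gripper_width: 0.843
grip_force: 0.0
```

Call:
send_rows(commands="-0.8 0 0 0 0; -0.9 0 0 0 0; -1 0 0 0 0; -1 0 0 0 0; -1 0 0 0 0")

```text
t: 31.15
eef_pos: [0.5333, 0.3705, 0.1597]
tool_rot: [[-0.031, 1.0, 0.0], [1.0, 0.031, -0.0], [-0.0, 0.0, -1.0]]
wrist_force: [0.3, -0.6, -1.5]
gripper_width: 1.002
grip_force: 0.0
```

Call:
send_rows(commands="-1 0 0 -25 0; -1 0 0 -60 0; -1 0 0 -100 0; -1 0 0 -140 0; -1 0 0 -180 0")

```text
t: 31.65
eef_pos: [0.533, 0.3703, 0.3415]
tool_rot: [[-0.031, 1.0, 0.0], [1.0, 0.031, 0.0], [0.0, 0.0, -1.0]]
wrist_force: [1.1, 1.1, 0.2]
gripper_width: 1.001
grip_force: 0.0
```

Call:
send_rows(commands="0.15 -43 -20 0 0; 0.15 -86 -40 0 0; 0.15 -129 -60 0 0; 0.15 -172 -80 0 0; 0.15 -215 -100 0 0")

```text
t: 32.15
eef_pos: [0.4389, 0.151, 0.3397]
tool_rot: [[-0.031, 1.0, 0.001], [1.0, 0.031, -0.0], [-0.0, 0.001, -1.0]]
wrist_force: [0.9, -0.7, 0.8]
gripper_width: 0.428
grip_force: 0.0
```

Call:
send_rows(commands="0.15 -43 -10 0 0; 0.15 -86 -20 0 0; 0.15 -129 -30 0 0; 0.15 -172 -40 0 0; 0.15 -215 -50 0 0")

```text
t: 32.65
eef_pos: [0.3957, -0.0654, 0.34]
tool_rot: [[-0.031, 1.0, 0.001], [1.0, 0.031, -0.0], [-0.0, 0.001, -1.0]]
wrist_force: [1.5, 0.3, -0.2]
gripper_width: 0.425
grip_force: 0.0
```

```bash
python3 -c "
from h import *
togo([.6772,-.2457,.38])
s=snap('scene','s8');t=snap('top','top8')
a=cv2.resize(s[220:460,270:510],(480,480),interpolation=2); b=cv2.resize(t[150:310,100:260],(320,320),interpolation=2)
b=cv2.copyMakeBorder(b,0,160,0,0,0); cv2.imwrite('pics/s8c.png',np.hstack([a,b]))"
```

```text
eef [ 0.3957 -0.0654  0.34  ] yang 1.78 tool mm [-189.   275.8  -39.6] F [ 1.4957  0.3314 -0.1865] w 0.425 t 32.65 q [-9.3837 -4.7754 -0.8153 93.8957 -0.0006 78.8319]
```

View pics/s8c.png

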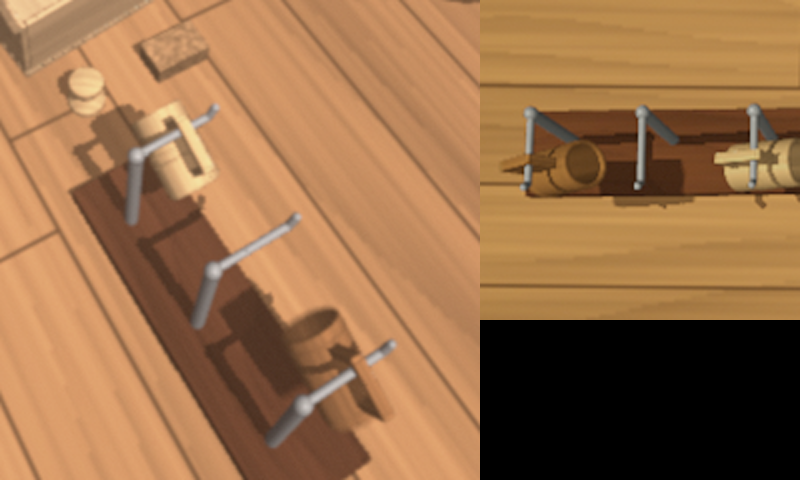

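Both mugs hang, the light one on hook0 and the brown one on hook2, and the knob and block are untouched. Now go back to the lid handle.

Call:
send_rows(commands="0.15 -19 27 -10 -5; 0.15 -38 54 -20 -5; 0.15 -57 82 -30 -5; 0.15 -76 110 -40 -5; 0.15 -94 137 -45 -5")

```text
t: 33.25
eef_pos: [0.5377, -0.1539, 0.3855]
tool_rot: [[-0.118, 0.993, 0.001], [0.993, 0.118, -0.0], [-0.0, 0.001, -1.0]]
wrist_force: [0.4, 0.5, 0.6]
gripper_width: 0.425
grip_force: 0.0
```

Call:
send_rows(commands="0.15 -26 32 0 0; 0.15 -53 65 0 0; 0.15 -80 97 0 0; 0.15 -106 130 0 0; 0.15 -106 130 0 0")

```text
t: 33.75
eef_pos: [0.6802, -0.2448, 0.3683]
tool_rot: [[-0.117, 0.993, 0.004], [0.993, 0.117, -0.001], [-0.002, 0.004, -1.0]]
wrist_force: [1.9, 0.0, -1.5]
gripper_width: 0.423
grip_force: 0.0
```

```bash
python3 -c "
from h import *
togo([.678,-.2455,.3135])
# bar position check: dark pixels near predicted bar ends in the top view (taken with arm away: top8)
h=np.array([.6227,-.2544]);e=np.array([np.cos(.1156),np.sin(.1156)]);n=np.array([-e[1],e[0]])
b=h+.0576*e
t=cv2.imread('pics/top8.png')
for s in(-.06,.06): print(b, proj('top',[*(b+s*n),.105+.2248]))
m=(t.max(2)<75).astype(np.uint8); m[:, :300]=0; m[200:]=0; m[:60]=0
k,l,st,ce=cv2.connectedComponentsWithStats(m); print([ (st[i].tolist(),ce[i]) for i in range(1,k) if st[i][4]>15])"
```

```text
eef [ 0.6802 -0.2448  0.3683] yang 6.72 tool mm [-0.3 -2.5 54.8] F [ 1.8656  0.0103 -1.4995] w 0.423 t 33.75 q [-19.7895  41.1529  66.9611 115.5738  -0.0053  63.4924]
[ 0.6799 -0.2478] [464.6797 138.3281]
[ 0.6799 -0.2478] [404.4258 144.4391]
[([459, 138, 8, 13, 45], array([461.8   , 143.9111])), ([400, 145, 10, 12, 48], array([403.0833, 149.6875])), ([331, 196, 16, 4, 40], array([337.05, 198.1 ]))]
```

Call:
send_rows(commands="0.15 0 -1 15 0; 0.15 0 -1 30 0; 0.15 0 -1 45 0; 0.15 0 -1 55 0; 0.15 0 -1 55 0")

```text
t: 34.25
eef_pos: [0.6715, -0.2408, 0.3221]
tool_rot: [[-0.118, 0.993, 0.006], [0.993, 0.118, -0.002], [-0.003, 0.006, -1.0]]
wrist_force: [-0.1, -0.3, -0.9]
gripper_width: 0.426
grip_force: 0.0
```

Call:
send_rows(commands="1 0 0 0 0; 1 0 0 0 0; 1 0 0 0 0; 1 0 0 0 0; 1 0 0 0 0", squeeze=25)

```text
t: 34.75
eef_pos: [0.6729, -0.2416, 0.3244]
tool_rot: [[-0.118, 0.993, 0.011], [0.993, 0.118, -0.003], [-0.004, 0.011, -1.0]]
wrist_force: [0.9, 3.8, 5.2]
gripper_width: 0.102
grip_force: 26.0
```

```bash
python3 - <<'E'
from h import *
togo([.678,-.2455,.3135])
def b(th): th=np.radians(th); return np.array([-232*np.cos(th)+5*np.sin(th), 232*np.sin(th)+5*np.cos(th)])
A=np.concatenate([np.linspace(102.8,20,26),np.linspace(20,0,11)[1:]])
for k in range(0,35,5):
    print("; ".join(f"1 0 {d[0]:.0f} {-d[1]:.0f} 0" for d in (b(A[k+j])-b(A[k]) for j in range(1,6))), A[k+5])
E
```

```text
eef [ 0.6729 -0.2416  0.3244] yang 6.78 tool mm [-4.5  4.5 10.9] F [0.9272 3.8315 5.1932] w 0.102 t 34.75 q [-19.7758  32.7544  45.5327 102.127    0.0644  63.4432]
1 0 -13 -3 0; 1 0 -26 -5 0; 1 0 -40 -6 0; 1 0 -53 -7 0; 1 0 -66 -7 0 86.24
1 0 -13 1 0; 1 0 -27 3 0; 1 0 -40 5 0; 1 0 -53 9 0; 1 0 -66 13 0 69.68
1 0 -13 5 0; 1 0 -25 10 0; 1 0 -37 16 0; 1 0 -48 23 0; 1 0 -59 31 0 53.12
1 0 -11 8 0; 1 0 -21 17 0; 1 0 -31 26 0; 1 0 -40 36 0; 1 0 -48 46 0 36.56
1 0 -8 11 0; 1 0 -15 22 0; 1 0 -22 34 0; 1 0 -28 46 0; 1 0 -33 58 0 20.0
1 0 -3 8 0; 1 0 -5 15 0; 1 0 -8 23 0; 1 0 -10 31 0; 1 0 -11 39 0 10.0
1 0 -1 8 0; 1 0 -3 16 0; 1 0 -3 24 0; 1 0 -4 32 0; 1 0 -4 40 0 0.0
```

The grip is about 10 mm shallow on the fingers, so reopen, go lower and regrip.

Call:
send_rows(commands="0.15 0 0 0 0; 0.15 0 0 0 0; 0.15 0 4 6 0; 0.15 0 4 12 0; 0.15 0 4 12 0")

```text
t: 35.25
eef_pos: [0.6763, -0.2417, 0.3092]
tool_rot: [[-0.118, 0.993, 0.006], [0.993, 0.118, -0.002], [-0.003, 0.006, -1.0]]
wrist_force: [-1.4, 0.1, -1.5]
gripper_width: 0.426
grip_force: 0.0
```

Call:
send_rows(commands="1 0 0 0 0; 1 0 0 0 0; 1 0 0 0 0; 1 0 0 0 0; 1 0 0 0 0")

```text
t: 35.75
eef_pos: [0.6765, -0.2417, 0.3113]
tool_rot: [[-0.118, 0.993, 0.009], [0.993, 0.118, -0.003], [-0.004, 0.008, -1.0]]
wrist_force: [0.1, -0.1, 0.0]
gripper_width: 0.106
grip_force: 24.5
```

```bash
python3 -c "
from h import *
togo([.678,-.2455,.3135])"
```

```text
eef [ 0.6765 -0.2417  0.3113] yang 6.76 tool mm [-4.   1.  -2.1] F [ 0.127  -0.1098  0.0153] w 0.106 t 35.75 q [-19.6585  32.5971  43.5143 100.3766  -0.0008  63.5831]
```

Good. Swing the lid down, checking the fit halfway.

Call:
send_rows(commands="1 0 -13 -3 0; 1 0 -26 -5 0; 1 0 -40 -6 0; 1 0 -53 -7 0; 1 0 -66 -7 0")

```text
t: 36.25
eef_pos: [0.6106, -0.2495, 0.3182]
tool_rot: [[-0.118, 0.993, 0.01], [0.993, 0.118, -0.004], [-0.005, 0.009, -1.0]]
wrist_force: [0.6, -1.0, -1.3]
gripper_width: 0.107
grip_force: 24.3
```

Call:
send_rows(commands="1 0 -13 1 0; 1 0 -27 3 0; 1 0 -40 5 0; 1 0 -53 9 0; 1 0 -66 13 0")

```text
t: 36.75
eef_pos: [0.5451, -0.2573, 0.3045]
tool_rot: [[-0.118, 0.993, 0.01], [0.993, 0.118, -0.004], [-0.005, 0.009, -1.0]]
wrist_force: [2.7, -0.5, -2.2]
gripper_width: 0.102
grip_force: 24.8
```

Call:
send_rows(commands="1 0 -13 5 0; 1 0 -25 10 0; 1 0 -37 16 0; 1 0 -48 23 0; 1 0 -59 31 0")

```text
t: 37.25
eef_pos: [0.4865, -0.2643, 0.2732]
tool_rot: [[-0.118, 0.993, 0.009], [0.993, 0.118, -0.004], [-0.005, 0.009, -1.0]]
wrist_force: [-0.1, 0.1, 0.0]
gripper_width: 0.105
grip_force: 24.9
```

```bash
python3 -c "
from h import *
h=np.array([.6227,-.2544]);th=np.radians(53.12);e=np.array([np.cos(.1156),np.sin(.1156)])
q=h+(-.232*np.cos(th)+.005*np.sin(th))*e
togo([*q,.105+.232*np.sin(th)+.005*np.cos(th)-.019])"
```

```text
eef [ 0.4865 -0.2643  0.2732] yang 6.75 tool mm [-5.9  1.3 -1.4] F [-0.0994  0.1154  0.0231] w 0.105 t 37.25 q [-28.5569  10.146    6.4249  85.701    0.0699  54.6924]
```

Call:
send_rows(commands="1 0 -11 8 0; 1 0 -21 17 0; 1 0 -31 26 0; 1 0 -40 36 0; 1 0 -48 46 0")

```text
t: 37.75
eef_pos: [0.4394, -0.2699, 0.2261]
tool_rot: [[-0.118, 0.993, 0.009], [0.993, 0.118, -0.003], [-0.004, 0.009, -1.0]]
wrist_force: [-1.9, 0.5, 0.6]
gripper_width: 0.108
grip_force: 24.9
```

Call:
send_rows(commands="1 0 -8 11 0; 1 0 -15 22 0; 1 0 -22 34 0; 1 0 -28 46 0; 1 0 -33 58 0")

```text
t: 38.25
eef_pos: [0.4075, -0.2738, 0.1676]
tool_rot: [[-0.118, 0.993, 0.01], [0.993, 0.118, -0.002], [-0.004, 0.009, -1.0]]
wrist_force: [2.1, 1.3, -2.3]
gripper_width: 0.104
grip_force: 24.4
```

Call:
send_rows(commands="1 0 -3 8 0; 1 0 -5 15 0; 1 0 -8 23 0; 1 0 -10 31 0; 1 0 -11 39 0")

```text
t: 38.75
eef_pos: [0.3969, -0.2751, 0.1284]
tool_rot: [[-0.118, 0.993, 0.009], [0.993, 0.118, -0.002], [-0.003, 0.008, -1.0]]
wrist_force: [-0.0, 3.3, -2.2]
gripper_width: 0.1
grip_force: 24.5
```

Call:
send_rows(commands="1 0 -1 6 0; 1 0 -2 13 0; 1 0 -3 20 0; 1 0 -4 26 0; 1 0 -4 32 0")

```text
t: 39.25
eef_pos: [0.3937, -0.2755, 0.0965]
tool_rot: [[-0.118, 0.993, 0.01], [0.993, 0.118, -0.002], [-0.003, 0.01, -1.0]]
wrist_force: [3.1, 5.1, 0.3]
gripper_width: 0.101
grip_force: 24.4
```

Call:
send_rows(commands="1 0 0 1 0; 1 0 0 2 0; 1 0 0 3 0; 1 0 0 4 0; 1 0 0 4 0")

```text
t: 39.75
eef_pos: [0.3938, -0.2757, 0.0948]
tool_rot: [[-0.118, 0.993, 0.011], [0.993, 0.118, -0.003], [-0.004, 0.01, -1.0]]
wrist_force: [-3.1, 9.3, 14.8]
gripper_width: 0.106
grip_force: 26.0
```

The lid is shut: contact at the same height as at the start. Release and withdraw straight up.

Call:
send_rows(commands="1 0 0 -1 0; 0.5 0 0 -1 0; 0.15 0 0 -1 0; 0.15 0 0 -1 0; 0.15 0 0 -1 0")

```text
t: 40.25
eef_pos: [0.3932, -0.2764, 0.0937]
tool_rot: [[-0.117, 0.993, 0.008], [0.993, 0.117, -0.004], [-0.004, 0.008, -1.0]]
wrist_force: [-0.6, 0.2, -0.1]
gripper_width: 0.423
grip_force: 0.0
```

Call:
send_rows(commands="0.15 0 0 -20 0; 0.15 0 0 -50 0; 0.15 0 0 -85 0; 0.15 0 0 -120 0; 0.15 0 0 -150 0")

```text
t: 40.75
eef_pos: [0.392, -0.2759, 0.2456]
tool_rot: [[-0.117, 0.993, 0.009], [0.993, 0.118, -0.004], [-0.005, 0.009, -1.0]]
wrist_force: [0.2, 0.1, -0.2]
gripper_width: 0.425
grip_force: 0.0
```

Call:
send_rows(commands="0.15 40 -20 0 0; 0.15 80 -40 0 0; 0.15 120 -60 0 0; 0.15 160 -80 0 0; 0.15 200 -90 0 0")

```text
t: 41.25
eef_pos: [0.2774, -0.0868, 0.2422]
tool_rot: [[-0.116, 0.993, 0.009], [0.993, 0.116, -0.004], [-0.005, 0.008, -1.0]]
wrist_force: [1.4, 0.2, -1.1]
gripper_width: 0.429
grip_force: 0.0
```

```bash
python3 - <<'E'
from h import *
togo([.4,0,.2])
a=cv2.imread("pics/s8.png"); b=snap("scene","s9"); z=cv2.imread("pics/scene0.png"); t=snap("top","top9"); t0=cv2.imread("pics/top0.png"); t8=cv2.imread("pics/top8.png")
print("rack scene diff vs s8",(cv2.absdiff(a,b)[270:470,310:480].max(2)>40).sum(),"top rack",(cv2.absdiff(t,t8)[195:260,110:280].max(2)>40).sum())
print("lid region scene vs start",(cv2.absdiff(z,b)[95:250,190:300].max(2)>40).sum(),"top lid",(cv2.absdiff(t,t0)[185:265,345:515].max(2)>40).sum(), "knob/block",(cv2.absdiff(t,t0)[215:300,295:320].max(2)>40).sum(),(cv2.absdiff(z,b)[230:280,300:380].max(2)>40).sum())
E
```

```text
eef [ 0.2774 -0.0868  0.2422] yang 6.64 tool mm [ 72.3 131.5  43. ] F [ 1.391   0.1772 -1.0982] w 0.429 t 41.25 q [-17.3326 -18.7059 -23.8342  84.3254  -0.0452  66.0333]
rack scene diff vs s8 197 top rack 194
lid region scene vs start 135 top lid 0 knob/block 62 176
```

```bash
python3 - <<'E'
from h import *
R=lambda n:cv2.imread(f"pics/{n}.png")
def blobs(a,b,r):
    y0,y1,x0,x1=r; m=np.uint8(cv2.absdiff(R(a),R(b))[y0:y1,x0:x1].max(2)>40); k,l,st,ce=cv2.connectedComponentsWithStats(m)
    print(a,b,[(st[i][0]+x0,st[i][1]+y0,st[i][2],st[i][3],st[i][4]) for i in range(1,k) if st[i][4]>8])
blobs("s8","s9",(270,470,310,480)); blobs("top8","top9",(195,260,110,280)); blobs("scene0","s9",(95,250,190,300)); blobs("top0","top9",(215,300,295,320)); blobs("scene0","s9",(230,280,300,380))
snap("scene","s10"); snap("top","top10"); blobs("s9","s10",(0,480,0,640)); blobs("top9","top10",(0,480,0,640))
a=R("s10"); b=R("top10")
a=cv2.resize(a[90:450,190:490],(500,600),interpolation=2); b=cv2.copyMakeBorder(cv2.resize(b[150:310,110:270],(300,300),interpolation=2),0,300,0,0,0); cv2.imwrite("pics/f.png",np.hstack([a,b]))
E
```

```text
s8 s9 [(np.int32(413), np.int32(374), np.int32(26), np.int32(12), np.int32(124)), (np.int32(427), np.int32(379), np.int32(12), np.int32(11), np.int32(26)), (np.int32(448), np.int32(427), np.int32(12), np.int32(10), np.int32(33))]
top8 top9 [(np.int32(157), np.int32(226), np.int32(6), np.int32(16), np.int32(42)), (np.int32(144), np.int32(237), np.int32(8), np.int32(7), np.int32(13)), (np.int32(116), np.int32(243), np.int32(8), np.int32(6), np.int32(22)), (np.int32(153), np.int32(243), np.int32(6), np.int32(4), np.int32(18)), (np.int32(158), np.int32(248), np.int32(10), np.int32(6), np.int32(43)), (np.int32(199), np.int32(248), np.int32(8), np.int32(4), np.int32(17))]
scene0 s9 [(np.int32(288), np.int32(99), np.int32(12), np.int32(21), np.int32(135))]
top0 top9 [(np.int32(295), np.int32(229), np.int32(4), np.int32(21), np.int32(62))]
scene0 s9 [(np.int32(318), np.int32(272), np.int32(21), np.int32(8), np.int32(107)), (np.int32(348), np.int32(272), np.int32(16), np.int32(8), np.int32(65))]
s9 s10 [(np.int32(393), np.int32(0), np.int32(14), np.int32(86), np.int32(353)), (np.int32(418), n
[... 1777 characters left out ...]
 np.int32(5), np.int32(9), np.int32(16)), (np.int32(426), np.int32(367), np.int32(9), np.int32(2), np.int32(9)), (np.int32(390), np.int32(368), np.int32(14), np.int32(45), np.int32(54)), (np.int32(395), np.int32(372), np.int32(5), np.int32(16), np.int32(18)), (np.int32(337), np.int32(375), np.int32(51), np.int32(40), np.int32(149)), (np.int32(313), np.int32(385), np.int32(12), np.int32(29), np.int32(72)), (np.int32(358), np.int32(399), np.int32(8), np.int32(3), np.int32(10)), (np.int32(374), np.int32(405), np.int32(10), np.int32(3), np.int32(11)), (np.int32(394), np.int32(404), np.int32(17), np.int32(45), np.int32(52)), (np.int32(229), np.int32(460), np.int32(27), np.int32(7), np.int32(43))]
```

View pics/f.png

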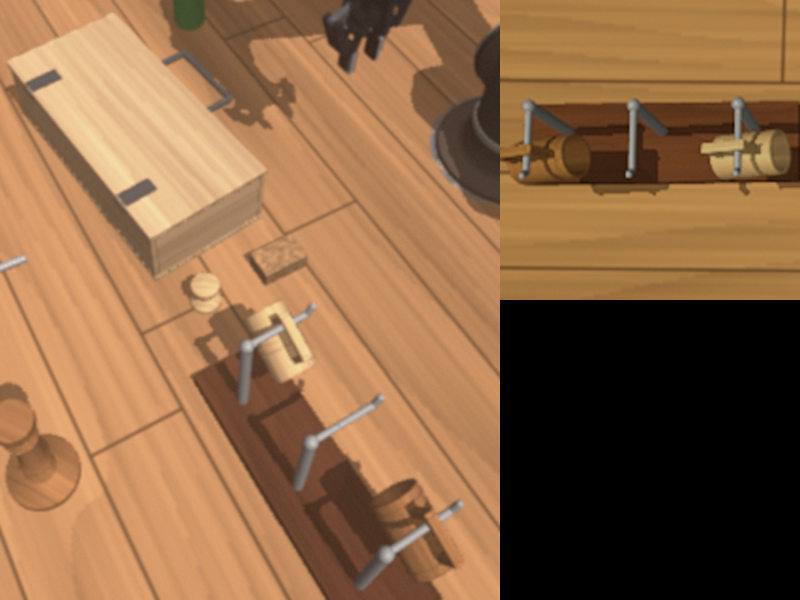

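The lid is shut, both mugs hang still on their hooks, and the knob and block have not moved. Let the arm settle, then hand in.

Call:
send_rows(commands="0.15 0 0 0 0; 0.15 0 0 0 0; 0.15 0 0 0 0; 0.15 0 0 0 0; 0.15 0 0 0 0")

```text
t: 41.95
eef_pos: [0.2792, -0.088, 0.2421]
tool_rot: [[-0.117, 0.993, 0.008], [0.993, 0.117, -0.003], [-0.004, 0.008, -1.0]]
wrist_force: [0.3, -0.8, 0.5]
gripper_width: 0.425
grip_force: 0.0
```

```bash
python3 -c "
from bench import ticket
print(ticket.close_job())"
```

```text
the job is handed in; nothing more can be done
None
```

The job is handed in at about 42 s: the two mugs that were there hang by their handles on hook0 and hook2, the lid was lowered in the gripper and is shut, and the knob and sanding block were not moved; the hand-in returned no verdict, and I viewed 15 pictures, one over the limit of 14.

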